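# Grade the cobbler's heel blocks by height

## Robot

A 6-joint arm with a two-finger parallel gripper is mounted at the origin on the work surface. World frame = base frame: x ahead of the robot, y to its left, z up, the work surface at z = 0. Lengths are in m, angles in rad, forces in N, time in s.
With the tool pointing down it reaches from about 0.4 to 0.825 m from the base axis. Payload 7 kg.
Tool frame: the origin (TCP) lies on the centre line of the jaws, within the pads' length; the fingertips stand 14 mm ahead of it and the grasp point (between the pads) lies 5 mm behind it; z points along the fingers, y is the line along which they close (so a half turn about z gives the same grasp; the last joint's range is limited). The gripper opens to 88 mm and grips with 3 to 60 N. Pads are 19 mm wide; open, the fingers measure 130 mm over their backs; the gripper's body (78 mm by 193 mm) begins 47 mm behind the grasp point.
Start: joints at [1.542, 0.359, 0.012, 0, -1.224, -0.288], TCP at [0.21, 0.641, 0.241] pointing down, gripper open.
Joint ranges: [-3.07, 3.07], [-1.43, 2.12], [-1.02, 1.25], [-3.03, 1.67], [-3.05, -0], [-3.03, 3.03]. Speed limits (rad/s): [2.39, 2.39, 3.01, 3.14, 3.14, 3.14].

## Interface

Orientations are given as [roll, pitch, yaw] about the fixed x, y, z axes, in that order (R = Rz(yaw) Ry(pitch) Rx(roll)).
In Python, from station import arm gives the robot as it stands.
- The arm moves only by the tool move_arm, never from a script. Its argument "rows" is a list of rows, each an object with "translation": the shift along the tool's x, y, z in cm, a list of three; "rot": the turn, a rotation vector about the tool's x, y, z in degrees, a list of three; "hand": the closure, from 0 (fully open) to 1 (shut). A call has 1 to 8 rows; each row is the pose to reach, as a shift and turn from the pose commanded when the call began, along the tool's axes at that moment; what a row does not reach only later rows make up. A row lasts 1/12 s, in which the tool goes at most 41.7 mm and 7.16 degrees, less where a joint would pass 70% of its speed; a pose out of reach is approached as far as the arm can. A call with a gripper value outside its range is refused whole. The fingers move at their own pace and stop on an object; "squeeze" is the grip in N (left out, the last holds). Time passes only in rows, so rows that repeat a pose let the fingers close. It gives the time, the measured TCP pose, the force, the opening and the grip force at its end, in the units of the state.
- arm.get_state(): the state, without advancing time (a new reading comes with each control period).
- arm.grab_frame(name): name is "scene" or "side" or "wrist"; returns (picture, depth): 480x640x3 uint8, red, green, blue; 480x640 float32, m along the optical axis (not along the pixel's ray), 0 where there is no reading.
- arm.camera_params(name): a dict with "vfov" (degrees; the focal length in pixels is half the picture's height over the tangent of half this angle, whatever the lens; pixels are square), "cx", "cy" (the principal point, pixels), "k1" (the pictures are not rectified: a ray, as slopes to the right and down, at radius r is drawn at 1 + k1 r^2 times it, then the intrinsics apply), "position" and "orientation" of the camera in the world; the wrist camera has in their place "tool_from_camera" (4x4, takes a point from camera to tool coordinates, whose origin is the TCP and whose axes are the flange's). Camera axes: x right, y down, z forward; pixel columns grow to the right and rows downward; lengths in m; the calibration is good to about 2 mm. A picture is of the moment at which its call begins: read the wrist's pose just before it. camera_params takes no time and is no camera call.
- arm.job_done(): hands the job in; it is judged then, once.
Trained networks look in the newest picture that a camera, given by its name, has taken for a name from the list of things; names that differ only in an ending like _2 or _b are one class to them, and where a whole thing is asked for, a point or a joint stands for the part that bears it (a point fixed in the world has none). Each returns a list of dicts, best first, with "p" (0 to 1); they miss things now and then, are a little off and sometimes report something else, mostly with a low value. They report only what shows in the picture. A call takes as long as a camera call.
- arm.search_frame(label, camera): "point" ([x, y, z] in m, in the coordinates of the camera as it stood for that picture, good to about 4 mm: the middle of the surface that is visible of it).
- arm.pinpoint(label, camera): "point" ([x, y, z] in m, in the coordinates of the camera as it stood for that picture, good to about 4 mm: a listed point, or the origin of a listed thing).
The state is a dict: "t": time; "q": joint angles; "qd": joint speeds; "joint_efforts": joint torques, N m; "eef_pos": TCP position; "ee_rot": TCP orientation; "force": force on the tool from outside, world axes, zero at the start; "moment": the same for the moment, N m; "width": finger opening in m; "gripper_force": force on a finger pad.
Only numpy, scipy, OpenCV 4.12 (cv2) and the standard library are available. Lean on these libraries where they do the work, as an engineer would, in place of code of your own. Each camera call takes 0.05 s, during which the arm holds its last target. There are 200 camera calls.

## Task

Line up the four leather heel blocks in order of height on the board, one standing upright and centred on each cork pad: the tallest on the pad next to the brass post, then each next shorter one, so that the shortest ends farthest from the post. Turn each so that its flat face is parallel to the row of pads (facing either way), and do not push the glass jar about.

Things in the scene. Friction and masses are not known exactly. Their poses are not given: they have to be found in the camera images.
- heel_63: the tallest of four loose stacked-leather heel blocks (brown layers, black rubber top, brass nail heads), standing: 63 mm high, D-shaped from above with upright sides, 46 mm deep along x from flat front face (-x side) to the crown of the round back (+x), 42 mm wide along y. Origin: mid depth and mid width, on the underside; z up. 50 to 125 g
- heel_50: the second tallest of four loose stacked-leather heel blocks (brown layers, black rubber top, brass nail heads), standing: 50 mm high, D-shaped from above with upright sides, 50 mm deep along x from flat front face (-x side) to the crown of the round back (+x), 46 mm wide along y. Origin: mid depth and mid width, on the underside; z up. 50 to 125 g
- heel_37: the third tallest of four loose stacked-leather heel blocks (brown layers, black rubber top, brass nail heads), standing: 37 mm high, D-shaped from above with upright sides, 54 mm deep along x from flat front face (-x side) to the crown of the round back (+x), 50 mm wide along y. Origin: mid depth and mid width, on the underside; z up. 50 to 125 g
- heel_24: the shortest of four loose stacked-leather heel blocks (brown layers, black rubber top, brass nail heads), standing: 24 mm high, D-shaped from above with upright sides, 58 mm deep along x from flat front face (-x side) to the crown of the round back (+x), 54 mm wide along y. Origin: mid depth and mid width, on the underside; z up. 50 to 125 g
- pad1: square cork pad 1 of 4, counted from the +y end of the row; 66 mm square, set flush in the top of a fixed dark wooden board (100 by 420 mm, 12 mm thick). The pads lie in a straight row along the board, 82 mm between centres. Origin: centre of the upper face, 12 mm above the bench; its x axis runs across the board, its y axis along the row
- pad2: square cork pad 2 of 4, counted from the +y end of the row; 66 mm square, set flush in the top of a fixed dark wooden board (100 by 420 mm, 12 mm thick). The pads lie in a straight row along the board, 82 mm between centres. Origin: centre of the upper face, 12 mm above the bench; its x axis runs across the board, its y axis along the row
- pad3: square cork pad 3 of 4, counted from the +y end of the row; 66 mm square, set flush in the top of a fixed dark wooden board (100 by 420 mm, 12 mm thick). The pads lie in a straight row along the board, 82 mm between centres. Origin: centre of the upper face, 12 mm above the bench; its x axis runs across the board, its y axis along the row
- pad4: square cork pad 4 of 4, counted from the +y end of the row; 66 mm square, set flush in the top of a fixed dark wooden board (100 by 420 mm, 12 mm thick). The pads lie in a straight row along the board, 82 mm between centres. Origin: centre of the upper face, 12 mm above the bench; its x axis runs across the board, its y axis along the row
- post: fixed brass post with a ball top, 18 mm thick and 66 mm high, standing on the board 67 mm beyond the centre of the last pad at one end of the row (either end: it marks the tall end). Origin: centre of its foot, on the board's top. At the board's other end is only a flat wooden button 8 mm high
- jar: glass jar with a blue lid, loose bystander, 68 mm diameter, 100 mm high, standing on the bench beside one end of the board; origin at the centre of its underside. A flat metal tin (72 mm diameter, 28 mm high) stands in the same way beyond the other end, and a shoe brush lies between the robot and the heels

How it is judged:
At the end, for the whole second after the job is handed in: All four heel blocks stand upright (within 0.08 rad) and at rest on the board, in descending height from the post, each with its centre within 12 mm of its pad's centre and its flat face within 0.25 rad of parallel to the row (either way round) (((horizontal distance between post and pad1 below 0.12 m and horizontal distance between heel_63 and pad1 below 0.012 m and angle between the x axis of heel_63 and the x axis of pad1, either way round below 0.25 rad and horizontal distance between heel_50 and pad2 below 0.012 m and angle between the x axis of heel_50 and the x axis of pad2, either way round below 0.25 rad and horizontal distance between heel_37 and pad3 below 0.012 m and angle between the x axis of heel_37 and the x axis of pad3, either way round below 0.25 rad and horizontal distance between heel_24 and pad4 below 0.012 m and angle between the x axis of heel_24 and the x axis of pad4, either way round below 0.25 rad) or (horizontal distance between post and pad4 below 0.12 m and horizontal distance between heel_63 and pad4 below 0.012 m and angle between the x axis of heel_63 and the x axis of pad4, either way round below 0.25 rad and horizontal distance between heel_50 and pad3 below 0.012 m and angle between the x axis of heel_50 and the x axis of pad3, either way round below 0.25 rad and horizontal distance between heel_37 and pad2 below 0.012 m and angle between the x axis of heel_37 and the x axis of pad2, either way round below 0.25 rad and horizontal distance between heel_24 and pad1 below 0.012 m and angle between the x axis of heel_24 and the x axis of pad1, either way round below 0.25 rad)) and z of heel_63 in the frame of pad1 between -0.004 and 0.004 m and angle between each of heel_63, heel_50, heel_37, heel_24's own z axis and vertical below 0.08 rad and linear speed of each of heel_63, heel_50, heel_37, heel_24 below 0.02 m/s and angular speed of each of heel_63, heel_50, heel_37, heel_24 below 0.2 rad/s and z of heel_50 in the frame of pad1 between -0.004 and 0.004 m and z of heel_37 in the frame of pad1 between -0.004 and 0.004 m and z of heel_24 in the frame of pad1 between -0.004 and 0.004 m); the robot touches nothing.
It fails at once if the glass jar is pushed more than 30 mm or tipped (distance of jar from where it was at the start of the episode above 0.03 m or angle between jar's own z axis and vertical above 0.3 rad).
It also fails if it takes over 99 s, if anything falls off the work surface, if the arm or the gripper's body presses on something with over 40 N, if the wrist force passes 120 N, or if a joint passes its speed limit or range.

## Working session

There is one attempt and no reset: what is moved stays moved. The work goes in short steps, Python scripts to look and compute and a tool call to move; the robot and the scene stay as the last step left them, time stands still between calls to the robot, and variables do not carry over. Pictures are saved under pics/ and viewed, at most 14 in all, crops included, and the job is handed in when it is done.

Besides the shell and the picture viewer there is one more tool, called in YAML: its name, and indented under it one key for each argument. move_arm: Moves the arm, as the interface text tells. Its arguments: {"type":"object","properties":{"rows":{"type":"array","items":{"type":"object","properties":{"translation":{"type":"array","items":{"type":"number"}},"rot":{"type":"array","items":{"type":"number"}},"hand":{"type":"number"}}}},"squeeze":{"type":"number"}},"required":["rows"]}

```bash
ls; mkdir -p pics
python3 - <<'E'
from station import arm
import cv2
s=arm.get_state();print({k:s[k] for k in('t','eef_pos','ee_rot','width')})
for n in('scene','side'):
    p,d=arm.grab_frame(n);cv2.imwrite(f'pics/{n}0.png',p[:,:,::-1]);print(arm.camera_params(n))
print(arm.camera_params('wrist'))
E
```

```text
pics
{'t': 0.0, 'eef_pos': array([0.21014804, 0.64094115, 0.23962214]), 'ee_rot': array([ 3.13990238e+00, -1.32791365e-04, -3.16931267e-01]), 'width': 0.08745089900682275}
{'vfov': 56.38503953847358, 'cx': 325.8404043285605, 'cy': 239.8066106805032, 'k1': -0.08960810405109709, 'position': array([1.14440508, 0.50870686, 0.64099611]), 'orientation': array([-2.21431701,  0.01000828,  2.26199988])}
{'vfov': 44.045898520589006, 'cx': 324.8962569415845, 'cy': 239.72895836058197, 'k1': 0.028714860532989744, 'position': array([ 0.45367324, -0.84656407,  0.94975815]), 'orientation': array([-2.38406848,  0.00732733, -0.12642356])}
{'vfov': 61.03532864916208, 'cx': 318.1331621452103, 'cy': 239.375673699081, 'k1': -0.06455333538601414, 'tool_from_camera': array([[ 7.69290748e-04, -9.57498467e-01, -2.88437330e-01,
         7.75598789e-02],
       [ 9.99998510e-01,  1.18226892e-03, -1.25757328e-03,
        -5.36935048e-05],
       [ 1.54513498e-03, -2.88435933e-01,  9.57497951e-01,
        -1.44444399e-01],
       [ 0.00000000e+00,  0.00000000e+00,  0.00000000e+00,
         1.00000000e+00]])}
```

View pics/scene0.png

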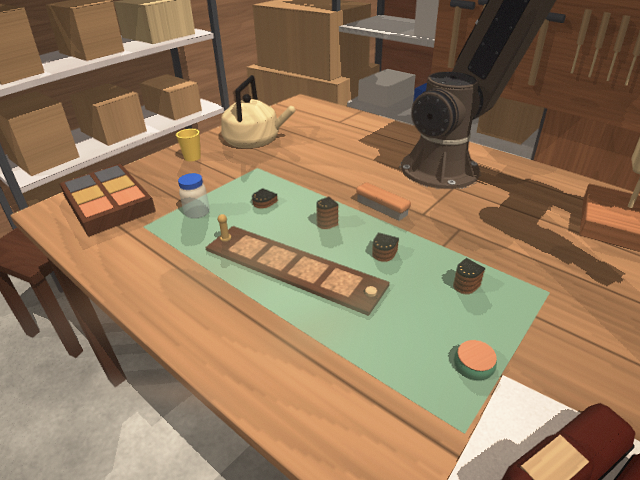

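View pics/side0.png

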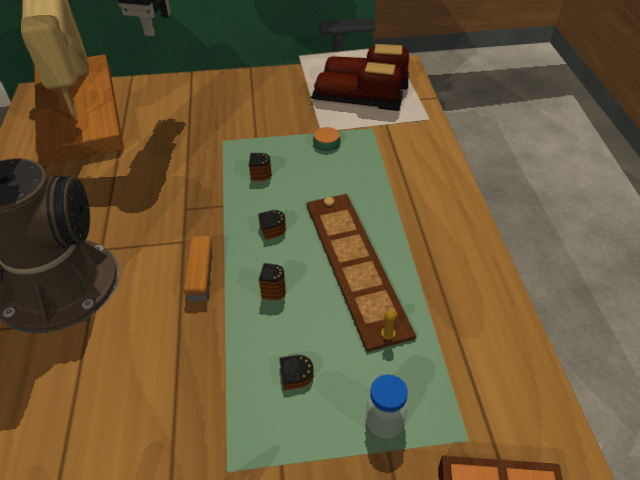

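The post is at the −y end, at (225,230) in scene and (390,325) in side, next to the jar. From −y to +y the heels are 24, 63, 37 and 50, at side pixels (295,370), (272,280), (272,223) and (260,165).

```bash
cat > h.py <<'E'
import numpy as np,cv2
from scipy.spatial.transform import Rotation as R
from scipy.optimize import minimize
from station import arm
H={'63':(.063,.046,.042),'50':(.050,.050,.046),'37':(.037,.054,.050),'24':(.024,.058,.054)}
def rays(n):
    c=arm.camera_params(n);f=240/np.tan(np.radians(c['vfov'])/2)
    v,u=np.mgrid[0:480,0:640];x=(u-c['cx'])/f;y=(v-c['cy'])/f;X,Y=x.copy(),y.copy()
    for _ in range(8):
        s=1+c['k1']*(X*X+Y*Y);X,Y=x/s,y/s
    return c,np.dstack([X,Y,np.ones_like(X)])
def campose(n,c,s):
    if n!='wrist': return R.from_euler('xyz',c['orientation']).as_matrix(),c['position']
    T=c['tool_from_camera'];Rt=R.from_euler('xyz',s['ee_rot']).as_matrix()
    return Rt@T[:3,:3],Rt@T[:3,3]+s['eef_pos']
def cloud(n):
    s=arm.get_state();p,d=arm.grab_frame(n);c,r=rays(n);Rm,t=campose(n,c,s)
    P=(r*d[...,None])@Rm.T+t;P[d==0]=np.nan
    return p,P,r@Rm.T,t
def det(lab,n):
    s=arm.get_state();c=arm.camera_params(n);Rm,t=campose(n,c,s)
    return [(np.round(Rm@np.array(o['point'])+t,4),round(o['p'],2)) for o in arm.pinpoint(lab,n)][:2]
def sd(p,d,w):  # signed distance-ish to D outline (neg inside)
    x,y=p[:,0],np.abs(p[:,1]);r=w/2;x0=d/2-r
    rnd=np.where(x>x0,np.hypot(x-x0,y)-r,y-r)
    return np.maximum(rnd,-d/2-x)
def fitD(pts,d,w):
    # pts: uniform-density xy samples of the top; IoU-like on a 1 mm grid
    m=pts.mean(0);g=np.unique(np.round(pts/.001).astype(int),axis=0)*.001
    gx,gy=np.mgrid[-50:51,-50:51]*.001;G=np.c_[gx.ravel(),gy.ravel()]+np.round(m,3)
    occ=np.zeros((101,101),np.uint8);i=np.round((g-np.round(m,3))/.001).astype(int)+50
    i=i[((i>=0)&(i<101)).all(1)];occ[i[:,0],i[:,1]]=1
    occ=cv2.morphologyEx(occ,cv2.MORPH_CLOSE,np.ones((5,5))).ravel().astype(float)
    def cost(q):
        c,s=np.cos(q[2]),np.sin(q[2]);l=(G-q[:2])@np.array([[c,-s],[s,c]])
        ins=1/(1+np.exp(np.clip(sd(l,d,w)/.0008,-50,50)));return np.abs(ins-occ).sum()/occ.sum()
    return min((minimize(cost,[*m,a],method='Nelder-Mead',options=dict(initial_simplex=np.array([m[0],m[1],a])+np.array([[0,0,0],[.006,0,0],[0,.006,0],[0,0,.3]]))) for a in np.arange(0,6.28,.524)),key=lambda o:o.fun)
E
cat > m.py <<'E'
from h import *
out={n:cloud(n) for n in('scene','side')}
for k in H:
    h,d,w=H[k]
    for n,o in out.items():
        D=det('heel_'+k,n);print(k,n,D)
        c=D[0][0]
        P=o[1];x=P[np.isfinite(P).all(2)&(np.hypot(P[...,0]-c[0],P[...,1]-c[1])<.06)&(np.abs(P[...,2]-h)<.006)]
        if len(x)>30: q=fitD(x[:,:2],d,w);print('   fit',len(x),x[:,2].mean().round(4),q.x.round(4),round(q.fun,2))
for k in('pad1','pad2','pad3','pad4','post','jar'):
    print(k,[det(k,n) for n in out])
for n,(p,P,r,t) in out.items():
    z=.012;Q=t+r*((z-t[2])/r[...,2])[...,None]
    hsv=cv2.cvtColor(p,cv2.COLOR_RGB2HSV)
    roi=(Q[...,0]>.5)&(Q[...,0]<.8)&(np.abs(Q[...,1])<.4)
    m=(roi&(hsv[...,0]<22)&(hsv[...,2]>125)&(hsv[...,1]>50)).astype(np.uint8)
    k,l,st,ce=cv2.connectedComponentsWithStats(cv2.morphologyEx(m,cv2.MORPH_CLOSE,np.ones((3,3))))
    for i in range(1,k):
        if st[i,4]>120:
            q=Q[l==i][:,:2];(c,s,a)=cv2.minAreaRect((q*1000).astype(np.float32));print(n,st[i,4],np.round(c,1),np.round(s,1),round(a,1))
E
python3 m.py
```

```text
63 scene [(array([ 0.4381, -0.0852,  0.0029]), 0.82), (array([ 0.4312,  0.2881, -0.    ]), 0.8)]
   fit 215 0.0638 [ 0.4419 -0.0821 -0.2958] 0.43
63 side [(array([ 0.449 ,  0.0992, -0.0022]), 0.87), (array([ 0.4417, -0.0834, -0.0015]), 0.86)]
50 scene [(array([ 0.4381, -0.0852,  0.0029]), 0.82), (array([ 0.4312,  0.2881, -0.    ]), 0.8)]
   fit 100 0.0501 [ 0.4463 -0.0795  4.7187] 7.53
50 side [(array([ 0.449 ,  0.0992, -0.0022]), 0.87), (array([ 0.4417, -0.0834, -0.0015]), 0.86)]
37 scene [(array([ 0.4381, -0.0852,  0.0029]), 0.82), (array([ 0.4312,  0.2881, -0.    ]), 0.8)]
   fit 90 0.0369 [ 0.4454 -0.079   4.7491] 12.55
37 side [(array([ 0.449 ,  0.0992, -0.0022]), 0.87), (array([ 0.4417, -0.0834, -0.0015]), 0.86)]
   fit 386 0.0356 [0.4499 0.0938 6.5282] 0.14
24 scene [(array([ 0.4381, -0.0852,  0.0029]), 0.82), (array([ 0.4312,  0.2881, -0.    ]), 0.8)]
   fit 88 0.024 [ 0.4379 -0.0829  2.351 ] 11.95
24 side [(array([ 0.449 ,  0.0992, -0.0022]), 0.87), (array([ 0.4417, -0.0834, -0.0015]), 0.86)]
   fit 95 0.0237 [0.4475 0.0883 6.3767] 9.49
pad1 [[(array([0.5983, 0.0922, 0.0089]
[... 600 characters left out ...]
ay([0.604 , 0.0065, 0.0126]), 0.85), (array([ 0.6239, -0.0767,  0.012 ]), 0.79)]]
post [[(array([ 0.6474, -0.2221,  0.0138]), 0.63)], []]
jar [[(array([ 0.6057, -0.3893,  0.0047]), 0.82)], [(array([ 0.6112, -0.3887, -0.0031]), 0.92)]]
scene 209 [ 621.2 -261.5] [120.   28.6] 58.7
scene 8990 [773.   0.] [799.9  54.1] 90.0
scene 2578 [622.  -75.5] [ 96.7 235.5] 9.8
scene 1258 [596.1 113.4] [ 82.8 121.2] 9.2
scene 621 [594.3 378.2] [68.2 43.3] 0.1
side 3178 [ 7.879e+02 -1.000e-01] [ 24.2 799.9] 0.0
side 4677 [752.2  -0. ] [ 34.8 799.9] 0.1
side 604 [593.8  84.8] [65.7 65.9] 9.7
side 686 [607.4   4.4] [65.8 66. ] 9.2
side 779 [621.  -76.5] [66.  65.6] 10.0
side 882 [ 634.7 -157.8] [66.  66.8] 9.8
```

```bash
cat > m2.py <<'E'
from h import *
C={'63':(.44,-.083),'37':(.449,.094),'50':(.432,.288),'24':(.46,-.25)}
for n in('scene','side'):
    p,P,r,t=cloud(n)
    for k in H:
        h,d,w=H[k];c=C[k]
        x=P[np.isfinite(P).all(2)&(np.hypot(P[...,0]-c[0],P[...,1]-c[1])<.07)&(np.abs(P[...,2]-h)<.004)]
        # also: dark colour on top plane
        Q=t+r*((h-t[2])/r[...,2])[...,None]
        if len(x)>30:q=fitD(x[:,:2],d,w);print(k,n,len(x),x[:,2].mean().round(4),q.x.round(4),np.degrees(q.x[2]).round(1)%360,round(q.fun,2))
        lp=cv2.resize(p,None,fx=1,fy=1)
    pp=P[np.isfinite(P).all(2)&(P[...,2]>.05)&(P[...,2]<.13)&(P[...,0]>.55)&(P[...,0]<.8)&(P[...,1]<-.18)&(P[...,1]>-.33)]
    print('post',n,len(pp),np.median(pp,0).round(3))
    b=P[np.isfinite(P).all(2)&(P[...,2]>.02)&(P[...,0]>.27)&(P[...,0]<.40)&(np.abs(P[...,1])<.25)&(P[...,2]<.07)]
    if len(b): print('brush',b.min(0).round(3),b.max(0).round(3))
E
python3 m2.py
```

```text
63 scene 199 0.064 [ 0.4422 -0.0823  6.0207] 345.0 0.58
50 scene 382 0.0511 [0.4346 0.2904 6.15  ] 352.4 0.13
37 scene 339 0.0383 [0.4525 0.0971 6.5578] 15.699999999999989 0.23
24 scene 233 0.0254 [ 0.4692 -0.2767  6.2787] 359.7 0.9
post scene 101 [ 0.65  -0.215  0.07 ]
brush [ 0.27 -0.09  0.02] [0.32  0.061 0.048]
63 side 336 0.0617 [ 0.4391 -0.0851 -0.2893] 343.4 0.14
50 side 209 0.0489 [0.4319 0.2856 6.2075] 355.7 0.46
37 side 344 0.0359 [0.4502 0.0934 0.2409] 13.8 0.22
24 side 771 0.0232 [ 0.4675 -0.2807  6.3378] 3.1000000000000227 0.09
post side 141 [ 0.644 -0.228  0.071]
brush [ 0.27  -0.095  0.023] [0.316 0.057 0.047]
```

```bash
cat > go.py <<'E'
import sys
from h import *
s=arm.get_state();v=list(map(float,sys.argv[1:]))
Rc=R.from_euler('xyz',s['ee_rot'])
for i in range(0,len(v),4):
    x,y,z,a=v[i:i+4];Rg=R.from_euler('xyz',[np.pi,0,np.radians(a)])
    print(np.round(100*Rc.inv().apply(np.array([x,y,z])-s['eef_pos']),2),(Rc.inv()*Rg).as_rotvec(degrees=True).round(1))
print(round(s['t'],2),s['eef_pos'].round(4),np.degrees(s['ee_rot']).round(2),s['width'],s['gripper_force'],s['force'])
E
python3 go.py .433 .288 .2 -96 .433 .288 .11 -96
```

```text
[32.17 26.64  4.06] [ 0.   0.  77.8]
[32.18 26.64 13.06] [ 0.   0.  77.8]
1.3 [0.2103 0.6414 0.2406] [-180.      0.    -18.15] 0.08769803836682682 0.0 [-0.59529927 -0.16390639  0.39939234]
```

move_arm:
  rows:
    - {"translation":[4,3.3,0.5],"rot":[0,0,7],"hand":0}
    - {"translation":[8,6.6,1],"rot":[0,0,14],"hand":0}
    - {"translation":[12,9.9,1.5],"rot":[0,0,21],"hand":0}
    - {"translation":[16,13.2,2],"rot":[0,0,28],"hand":0}
    - {"translation":[20,16.5,2.5],"rot":[0,0,35],"hand":0}
    - {"translation":[24,20,3],"rot":[0,0,42],"hand":0}
    - {"translation":[28,23,3.5],"rot":[0,0,49],"hand":0}
    - {"translation":[32.2,26.6,4],"rot":[0,0,56],"hand":0}

```text
t: 1.97
eef_pos: [0.3883, 0.3592, 0.2089]
ee_rot: [-3.141, 0.001, -1.3]
force: [1.9, 0.3, 0.4]
width: 0.0877
gripper_force: 0.0
```

```bash
python3 go.py .433 .288 .2 -96 .433 .288 .11 -96
```

```text
[ 8.06 -2.4   0.88] [-0.   0.  21.5]
[ 8.06 -2.4   9.88] [-0.   0.  21.5]
1.97 [0.3883 0.3592 0.2089] [-1.7996e+02  3.0000e-02 -7.4470e+01] 0.08769766004213256 0.0 [1.89079872 0.2822975  0.38673407]
```

move_arm:
  rows:
    - {"translation":[4,-1.2,0.4],"rot":[0,0,7],"hand":0}
    - {"translation":[8,-2.4,0.8],"rot":[0,0,14],"hand":0}
    - {"translation":[8,-2.4,0.8],"rot":[0,0,21.5],"hand":0}
    - {"translation":[8,-2.4,0.8],"rot":[0,0,21.5],"hand":0}
    - {"translation":[8,-2.4,0.8],"rot":[0,0,21.5],"hand":0}

```text
t: 2.38
eef_pos: [0.4328, 0.2904, 0.2009]
ee_rot: [-3.141, 0.001, -1.667]
force: [-0.5, 0.5, -0.1]
width: 0.0879
gripper_force: 0.0
```

```bash
cat > w.py <<'E'
import sys
from h import *
k=sys.argv[1]
p,P,r,t=cloud('wrist');cv2.imwrite(f'pics/w{k}.png',p[:,:,::-1]);h,d,w=H[k]
c=arm.get_state()['eef_pos'] if len(sys.argv)<4 else list(map(float,sys.argv[2:4]))
x=P[np.isfinite(P).all(2)&(np.hypot(P[...,0]-c[0],P[...,1]-c[1])<.06)&(np.abs(P[...,2]-h)<.004)]
q=fitD(x[:,:2],d,w);print(k,len(x),x[:,2].mean().round(4),q.x[:2].round(4),np.degrees(q.x[2]).round(1)%360,round(q.fun,3))
E
python3 w.py 50 .433 .288;python3 go.py .433 .288 .11 -96 .433 .288 .038 -96
```

```text
50 3640 0.0504 [0.4334 0.2903] 352.6 0.094
[ 0.31 -0.07  9.09] [-0.   0.   0.6]
[ 0.31 -0.07 16.29] [-0.   0.   0.6]
2.43 [0.4326 0.2911 0.2009] [-1.7998e+02  3.0000e-02 -9.5400e+01] 0.08747633899565319 0.0 [0.5685246  0.84266765 0.29137362]
```

move_arm:
  rows:
    - {"translation":[0.1,-0.1,4],"rot":[0,0,2],"hand":0}
    - {"translation":[0.1,-0.1,8],"rot":[0,0,2],"hand":0}
    - {"translation":[0.1,-0.1,12],"rot":[0,0,2],"hand":0}
    - {"translation":[0.1,-0.1,14.5],"rot":[0,0,2],"hand":0}
    - {"translation":[0.1,-0.1,16.3],"rot":[0,0,2],"hand":0}
    - {"translation":[0.1,-0.1,16.3],"rot":[0,0,2],"hand":0}
    - {"translation":[0.1,-0.1,16.3],"rot":[0,0,2],"hand":1}
    - {"translation":[0.1,-0.1,16.3],"rot":[0,0,2],"hand":1}
  squeeze: 15

```text
t: 3.1
eef_pos: [0.4337, 0.291, 0.0388]
ee_rot: [-3.141, 0.001, -1.701]
force: [0.3, -0.1, 0.9]
width: 0.0795
gripper_force: 0.0
```

move_arm:
  rows:
    - {"translation":[0,0,0],"rot":[0,0,0],"hand":1}
    - {"translation":[0,0,0],"rot":[0,0,0],"hand":1}
    - {"translation":[0,0,0],"rot":[0,0,0],"hand":1}
    - {"translation":[0,0,0],"rot":[0,0,0],"hand":1}

```text
t: 3.43
eef_pos: [0.4337, 0.2898, 0.0385]
ee_rot: [-3.141, 0.001, -1.704]
force: [-0.0, -0.4, -0.5]
width: 0.0533
gripper_force: 0.0
```

```bash
python3 go.py .433 .288 .12 -97 .622 -.0745 .12 -80.4 .622 -.0745 .051 -80.4
```

```text
[ 0.18  0.04 -8.15] [-0.   0.1 -0.6]
[ 33.59 -23.51  -8.18] [ -0.1   0.1 -17.2]
[ 33.6  -23.51  -1.28] [ -0.1   0.1 -17.2]
3.43 [0.4337 0.2898 0.0385] [-1.7996e+02  8.0000e-02 -9.7640e+01] 0.053332070333488586 0.0 [-0.01434036 -0.4244738  -0.54544257]
```

move_arm:
  rows:
    - {"translation":[0,0,0],"rot":[0,0,0],"hand":1}
    - {"translation":[0,0,0],"rot":[0,0,0],"hand":1}
    - {"translation":[0,0,0],"rot":[0,0,0],"hand":1}
    - {"translation":[0,0,-4],"rot":[0,0,0],"hand":1}
    - {"translation":[0,0,-8],"rot":[0,0,0],"hand":1}
    - {"translation":[3,-2,-8.2],"rot":[0,0,-3],"hand":1}
    - {"translation":[6,-4.2,-8.2],"rot":[0,0,-6],"hand":1}
    - {"translation":[9,-6.3,-8.2],"rot":[0,0,-10],"hand":1}

```text
t: 4.1
eef_pos: [0.4844, 0.1914, 0.1207]
ee_rot: [-3.14, 0.002, -1.526]
force: [0.7, -0.4, -1.0]
width: 0.0497
gripper_force: 15.0
```

```bash
python3 go.py .622 -.0745 .12 -80.4 .622 -.0745 .0515 -80.4
```

```text
[ 27.18 -12.55   0.05] [-0.1  0.1 -7. ]
[ 27.19 -12.54   6.9 ] [-0.1  0.1 -7. ]
4.1 [0.4844 0.1914 0.1207] [-1.7991e+02  9.0000e-02 -8.7410e+01] 0.04969786972486195 14.996064305305481 [ 0.68023938 -0.41079711 -0.97581696]
```

move_arm:
  rows:
    - {"translation":[3.9,-1.8,0],"rot":[0,0,-1],"hand":1}
    - {"translation":[7.8,-3.6,0],"rot":[0,0,-2],"hand":1}
    - {"translation":[11.6,-5.4,0],"rot":[0,0,-3],"hand":1}
    - {"translation":[15.5,-7.2,0],"rot":[0,0,-4],"hand":1}
    - {"translation":[19.4,-9,0],"rot":[0,0,-5],"hand":1}
    - {"translation":[23.3,-10.8,0],"rot":[0,0,-6],"hand":1}
    - {"translation":[27.2,-12.5,0],"rot":[0,0,-7],"hand":1}
    - {"translation":[27.2,-12.5,0],"rot":[0,0,-7],"hand":1}

```text
t: 4.77
eef_pos: [0.6215, -0.08, 0.119]
ee_rot: [3.141, -0.001, -1.41]
force: [0.8, 0.7, 0.4]
width: 0.0501
gripper_force: 15.0
```

```bash
cat > pd.py <<'E'
from h import *
p,P,r,t=cloud('wrist');cv2.imwrite('pics/wp.png',p[:,:,::-1])
z=.012;Q=t+r*((z-t[2])/r[...,2])[...,None]
hsv=cv2.cvtColor(p,cv2.COLOR_RGB2HSV)
m=((hsv[...,0]<22)&(hsv[...,2]>125)&(hsv[...,1]>50)&(np.abs(P[...,2]-z)<.006)).astype(np.uint8)
k,l,st,ce=cv2.connectedComponentsWithStats(cv2.morphologyEx(m,cv2.MORPH_CLOSE,np.ones((3,3))))
for i in range(1,k):
    if st[i,4]>1000:
        q=Q[l==i][:,:2];(c,s,a)=cv2.minAreaRect((q*1000).astype(np.float32));print(st[i],np.round(c,1),np.round(s,1),round(a,1),np.nanmean(P[l==i][:,2]))
E
python3 pd.py; python3 go.py .622 -.0745 .12 -80.4 .622 -.0745 .0515 -80.4
```

```text
[  258    62   134   224 16147] [ 623.7 -119.8] [ 83.8 138.6] 9.8 0.012632421625051925
[ 268  375   95   34 1156] [606.   40.4] [27.5 70.9] 87.7 0.012926471331851491
[-0.44 -0.18 -0.12] [ 0.1 -0.  -0.5]
[-0.44 -0.18  6.73] [ 0.1 -0.  -0.5]
4.82 [ 0.6209 -0.0791  0.1188] [ 1.7994e+02 -3.0000e-02 -8.0890e+01] 0.04973841822183636 14.99551847577095 [ 1.20099736 -0.34313942  0.44756089]
```

View pics/wp.png

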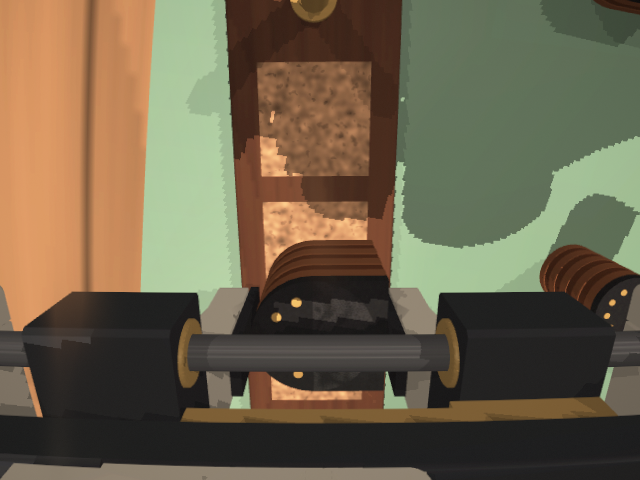

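The wrist view shows pad4 with corners at about (258,62), (371,62), (371,176) and (262,176). The far edge of pad3 is at row 202, and the heel is held square between the fingers.

Run:
```python
from h import *
s=arm.get_state();c,r=rays('wrist');Rm,t=campose('wrist',c,s);r=r@Rm.T
q=[]
for u,v in((258,62),(371,62),(371,176),(262,176),(265,202),(368,202)):
    d=r[v,u];q.append((t+d*(.012-t[2])/d[2])[:2]);print(u,v,q[-1].round(4))
print(np.mean(q[:4],0),np.mean(q[4:],0)+.033*np.array([-.166,.986]))
```

```text
258 62 [ 0.6721 -0.181 ]
371 62 [ 0.6077 -0.1913]
371 176 [ 0.5951 -0.1265]
262 176 [ 0.6615 -0.1158]
265 202 [ 0.6577 -0.0999]
368 202 [ 0.5938 -0.1102]
[ 0.63410473 -0.1536547 ] [ 0.6202553  -0.07249728]
```

move_arm:
  rows:
    - {"translation":[-0.5,-0.1,2],"rot":[0,0,-0.5],"hand":1}
    - {"translation":[-0.5,-0.1,4],"rot":[0,0,-0.5],"hand":1}
    - {"translation":[-0.5,-0.1,5.5],"rot":[0,0,-0.5],"hand":1}
    - {"translation":[-0.5,-0.1,5.5],"rot":[0,0,-0.5],"hand":1}
    - {"translation":[-0.5,-0.1,5.5],"rot":[0,0,-0.5],"hand":1}

```text
t: 5.23
eef_pos: [0.6193, -0.0695, 0.064]
ee_rot: [3.139, -0.0, -1.399]
force: [0.7, -0.2, -0.9]
width: 0.0497
gripper_force: 15.0
```

```bash
python3 go.py .6212 -.0735 .0513 -80.4
```

```text
[ 0.43 -0.12  1.27] [ 0.1 -0.   0.3]
5.23 [ 0.6193 -0.0695  0.064 ] [179.87  -0.   -80.14] 0.04973581269483799 14.995826482772827 [ 0.69379772 -0.21739248 -0.90838868]
```

move_arm:
  rows:
    - {"translation":[0.4,-0.2,0.6],"rot":[0,0,0],"hand":1}
    - {"translation":[0.4,-0.2,1],"rot":[0,0,0],"hand":1}
    - {"translation":[0.4,-0.2,1.2],"rot":[0,0,0],"hand":1}
    - {"translation":[0.4,-0.2,1.2],"rot":[0,0,0],"hand":1}
    - {"translation":[0.4,-0.2,1.2],"rot":[0,0,0],"hand":1}
    - {"translation":[0.4,-0.2,1.2],"rot":[0,0,0],"hand":1}

```text
t: 5.73
eef_pos: [0.6229, -0.0733, 0.053]
ee_rot: [-3.141, -0.0, -1.399]
force: [-0.5, -0.0, -1.5]
width: 0.0496
gripper_force: 15.0
```

```bash
python3 go.py .6212 -.0735 .0513 -80.4
```

```text
[-0.01  0.17  0.17] [-0.  -0.   0.2]
5.73 [ 0.6229 -0.0733  0.053 ] [-179.98   -0.    -80.15] 0.04963752917664914 14.995923042297363 [-0.50769399 -0.02904021 -1.54095141]
```

move_arm:
  rows:
    - {"translation":[0,0.1,0.2],"rot":[0,0,0],"hand":1}
    - {"translation":[0,0.1,0.2],"rot":[0,0,0],"hand":1}
    - {"translation":[0,0.1,0.2],"rot":[0,0,0],"hand":0}
    - {"translation":[0,0.1,0.2],"rot":[0,0,0],"hand":0}
    - {"translation":[0,0.1,0.2],"rot":[0,0,0],"hand":0}
    - {"translation":[0,0.1,0.2],"rot":[0,0,0],"hand":0}
    - {"translation":[0,0.1,-3.5],"rot":[0,0,0],"hand":0}
    - {"translation":[0,0.1,-7.5],"rot":[0,0,0],"hand":0}

```text
t: 6.4
eef_pos: [0.6196, -0.0737, 0.1257]
ee_rot: [3.135, 0.0, -1.399]
force: [1.3, 0.1, 1.3]
width: 0.0835
gripper_force: 0.0
```

```bash
python3 go.py .4514 .0952 .15 -75.5
```

```text
[-19.52  13.71  -2.33] [ 0.4  0.  -4.7]
6.4 [ 0.6196 -0.0737  0.1257] [ 1.7962e+02  2.0000e-02 -8.0170e+01] 0.08345921166207416 0.0 [1.26455194 0.13069733 1.26165091]
```

Now heel 37, target roughly (.4514, .0952) with tool yaw −75.5.

move_arm:
  rows:
    - {"translation":[-3,2,-2.3],"rot":[0,0,-1],"hand":0}
    - {"translation":[-6.2,4.3,-2.3],"rot":[0,0,-2],"hand":0}
    - {"translation":[-9.5,6.6,-2.3],"rot":[0,0,-3],"hand":0}
    - {"translation":[-12.8,9,-2.3],"rot":[0,0,-4],"hand":0}
    - {"translation":[-16.2,11.4,-2.3],"rot":[0,0,-4.7],"hand":0}
    - {"translation":[-19.5,13.7,-2.3],"rot":[0,0,-4.7],"hand":0}
    - {"translation":[-19.5,13.7,-2.3],"rot":[0,0,-4.7],"hand":0}
    - {"translation":[-19.5,13.7,-2.3],"rot":[0,0,-4.7],"hand":0}

```text
t: 7.07
eef_pos: [0.4525, 0.0969, 0.1515]
ee_rot: [-3.14, 0.001, -1.312]
force: [0.6, -0.3, -0.1]
width: 0.088
gripper_force: 0.0
```

```bash
python3 w.py 37 .451 .095; python3 go.py .4514 .0952 .03 -75.5
```

```text
37 5385 0.0375 [0.4513 0.0967] 13.9 0.087
[ 0.05  0.23 12.13] [-0.1  0.   0.2]
7.12 [0.4534 0.0962 0.1513] [-1.7992e+02  2.0000e-02 -7.5290e+01] 0.08771273265712365 0.0 [0.30361374 0.25856085 0.39047227]
```

move_arm:
  rows:
    - {"translation":[-0.1,0.2,4],"rot":[0,0,0.8],"hand":0}
    - {"translation":[-0.1,0.2,8],"rot":[0,0,0.8],"hand":0}
    - {"translation":[-0.1,0.2,10.5],"rot":[0,0,0.8],"hand":0}
    - {"translation":[-0.1,0.2,12.1],"rot":[0,0,0.8],"hand":0}
    - {"translation":[-0.1,0.2,12.1],"rot":[0,0,0.8],"hand":0}
    - {"translation":[-0.1,0.2,12.1],"rot":[0,0,0.8],"hand":1}
    - {"translation":[-0.1,0.2,12.1],"rot":[0,0,0.8],"hand":1}
    - {"translation":[-0.1,0.2,12.1],"rot":[0,0,0.8],"hand":1}

```text
t: 7.78
eef_pos: [0.4524, 0.0959, 0.0309]
ee_rot: [-3.139, 0.001, -1.331]
force: [-0.2, -0.1, -0.5]
width: 0.0727
gripper_force: 0.0
```

move_arm:
  rows:
    - {"translation":[0,0,0],"rot":[0,0,0],"hand":1}
    - {"translation":[0,0,0],"rot":[0,0,0],"hand":1}
    - {"translation":[0,0,0],"rot":[0,0,0],"hand":1}
    - {"translation":[0,0,0],"rot":[0,0,0],"hand":1}
    - {"translation":[0,0,0],"rot":[0,0,0],"hand":1}

```text
t: 8.2
eef_pos: [0.4516, 0.096, 0.0304]
ee_rot: [-3.14, 0.0, -1.33]
force: [-1.6, -0.4, 7.1]
width: 0.054
gripper_force: 15.0
```

```bash
python3 go.py .6076 .0074 .13 -80.4
```

```text
[ 12.31 -13.05  -9.95] [-0.1  0.   4.2]
8.2 [0.4516 0.096  0.0304] [-1.7993e+02  2.0000e-02 -7.6230e+01] 0.05397828537096488 15.001398772001266 [-1.55630384 -0.42037778  7.07794113]
```

move_arm:
  rows:
    - {"translation":[0,0,-4],"rot":[0,0,0],"hand":1}
    - {"translation":[1,-1,-7],"rot":[0,0,1],"hand":1}
    - {"translation":[3.5,-3.7,-7],"rot":[0,0,2],"hand":1}
    - {"translation":[6.2,-6.5,-7],"rot":[0,0,3],"hand":1}
    - {"translation":[9,-9.5,-7],"rot":[0,0,4.2],"hand":1}
    - {"translation":[12.3,-13,-7],"rot":[0,0,4.2],"hand":1}
    - {"translation":[12.3,-13,-5],"rot":[0,0,4.2],"hand":1}
    - {"translation":[12.3,-13,-3],"rot":[0,0,4.2],"hand":1}

```text
t: 8.87
eef_pos: [0.6098, 0.0058, 0.0596]
ee_rot: [-3.138, 0.0, -1.406]
force: [-1.3, -0.5, -1.4]
width: 0.0534
gripper_force: 15.0
```

move_arm:
  rows:
    - {"translation":[0,0,0],"rot":[0,0,0],"hand":1}
    - {"translation":[0,0,0],"rot":[0,0,0],"hand":1}
    - {"translation":[0,0,0],"rot":[0,0,0],"hand":1}
    - {"translation":[0,0,0],"rot":[0,0,0],"hand":1}
    - {"translation":[0,0,0],"rot":[0,0,0],"hand":1}

```text
t: 9.28
eef_pos: [0.6073, 0.0078, 0.0612]
ee_rot: [-3.139, 0.0, -1.403]
force: [-0.3, 0.7, -0.2]
width: 0.0537
gripper_force: 15.0
```

```bash
python3 go.py .6076 .0074 .043 -80.4
```

```text
[ 0.04 -0.02  1.82] [-0.1  0.   0. ]
9.28 [0.6073 0.0078 0.0612] [-1.7987e+02  1.0000e-02 -8.0390e+01] 0.05365886529306321 14.999084919691086 [-0.26050814  0.68182064 -0.18590415]
```

move_arm:
  rows:
    - {"translation":[0,0,0.7],"rot":[0,0,0],"hand":1}
    - {"translation":[0,0,1.3],"rot":[0,0,0],"hand":1}
    - {"translation":[0,0,1.7],"rot":[0,0,0],"hand":1}
    - {"translation":[0,0,1.9],"rot":[0,0,0],"hand":1}
    - {"translation":[0,0,1.9],"rot":[0,0,0],"hand":1}
    - {"translation":[0,0,1.9],"rot":[0,0,0],"hand":1}
    - {"translation":[0,0,1.9],"rot":[0,0,0],"hand":0}
    - {"translation":[0,0,1.9],"rot":[0,0,0],"hand":0}

```text
t: 9.95
eef_pos: [0.6067, 0.0071, 0.0405]
ee_rot: [3.142, -0.0, -1.404]
force: [-0.2, -0.3, 0.5]
width: 0.0621
gripper_force: 0.0
```

move_arm:
  rows:
    - {"translation":[0,0,0],"rot":[0,0,0],"hand":0}
    - {"translation":[0,0,0],"rot":[0,0,0],"hand":0}
    - {"translation":[0,0,-4],"rot":[0,0,0],"hand":0}
    - {"translation":[0,0,-8],"rot":[0,0,0],"hand":0}
    - {"translation":[0,0,-11],"rot":[0,0,0],"hand":0}

```text
t: 10.37
eef_pos: [0.6073, 0.007, 0.153]
ee_rot: [-3.141, -0.001, -1.404]
force: [1.4, 0.8, 0.9]
width: 0.087
gripper_force: 0.0
```

```bash
python3 go.py .4406 -.0837 .16 -106
```

```text
[ 6.17 17.94 -0.71] [-0.1 -0.  25.6]
10.37 [0.6073 0.007  0.153 ] [-1.7996e+02 -3.0000e-02 -8.0430e+01] 0.08702349405987812 0.0 [1.37078555 0.81551825 0.88939158]
```

move_arm:
  rows:
    - {"translation":[1.2,3.5,-0.7],"rot":[0,0,5],"hand":0}
    - {"translation":[2.4,7,-0.7],"rot":[0,0,10],"hand":0}
    - {"translation":[3.6,10.5,-0.7],"rot":[0,0,15],"hand":0}
    - {"translation":[4.8,14,-0.7],"rot":[0,0,20],"hand":0}
    - {"translation":[6.2,17.9,-0.7],"rot":[0,0,25.6],"hand":0}
    - {"translation":[6.2,17.9,-0.7],"rot":[0,0,25.6],"hand":0}
    - {"translation":[6.2,17.9,-0.7],"rot":[0,0,25.6],"hand":0}
    - {"translation":[6.2,17.9,-0.7],"rot":[0,0,25.6],"hand":0}

```text
t: 11.03
eef_pos: [0.4409, -0.0839, 0.1581]
ee_rot: [-3.14, 0.001, -1.851]
force: [0.2, 0.6, 0.3]
width: 0.0877
gripper_force: 0.0
```

```bash
python3 w.py 63 .4406 -.0837; python3 go.py .4406 -.0837 .046 -106
```

```text
63 4423 0.0634 [ 0.4403 -0.0825] 342.6 0.102
[ 0.04  0.08 11.19] [-0.1  0.  -0. ]
11.08 [ 0.4413 -0.0836  0.1579] [-1.7995e+02  2.0000e-02 -1.0601e+02] 0.0879053741529063 0.0 [-0.04616864 -0.06977694 -0.13867877]
```

move_arm:
  rows:
    - {"translation":[-0.1,0.1,4],"rot":[0,0,1.2],"hand":0}
    - {"translation":[-0.1,0.1,8],"rot":[0,0,1.2],"hand":0}
    - {"translation":[-0.1,0.1,10],"rot":[0,0,1.2],"hand":0}
    - {"translation":[-0.1,0.1,11.2],"rot":[0,0,1.2],"hand":0}
    - {"translation":[-0.1,0.1,11.2],"rot":[0,0,1.2],"hand":0}
    - {"translation":[-0.1,0.1,11.2],"rot":[0,0,1.2],"hand":1}
    - {"translation":[-0.1,0.1,11.2],"rot":[0,0,1.2],"hand":1}
    - {"translation":[-0.1,0.1,11.2],"rot":[0,0,1.2],"hand":1}

```text
t: 11.75
eef_pos: [0.441, -0.0822, 0.0466]
ee_rot: [-3.14, 0.001, -1.871]
force: [0.5, 0.0, -0.6]
width: 0.0728
gripper_force: 0.0
```

move_arm:
  rows:
    - {"translation":[0,0,0],"rot":[0,0,0],"hand":1}
    - {"translation":[0,0,0],"rot":[0,0,0],"hand":1}
    - {"translation":[0,0,0],"rot":[0,0,0],"hand":1}
    - {"translation":[0,0,0],"rot":[0,0,0],"hand":1}
    - {"translation":[0,0,0],"rot":[0,0,0],"hand":1}
    - {"translation":[0,0,0],"rot":[0,0,0],"hand":1}

```text
t: 12.25
eef_pos: [0.4402, -0.0825, 0.0461]
ee_rot: [-3.141, 0.0, -1.872]
force: [-0.7, -0.1, 5.9]
width: 0.0456
gripper_force: 15.0
```

```bash
python3 go.py .635 -.1545 .13 -80.4
```

```text
[  1.1  -20.75  -8.38] [ -0.    0.  -26.8]
12.25 [ 0.4402 -0.0825  0.0461] [-1.7996e+02  2.0000e-02 -1.0724e+02] 0.045645049780239685 14.999200254678726 [-0.71452897 -0.13702802  5.9359926 ]
```

move_arm:
  rows:
    - {"translation":[0,0,-4],"rot":[0,0,0],"hand":1}
    - {"translation":[0,0,-8],"rot":[0,0,-1],"hand":1}
    - {"translation":[0.2,-3.5,-8.4],"rot":[0,0,-6],"hand":1}
    - {"translation":[0.4,-7,-8.4],"rot":[0,0,-11],"hand":1}
    - {"translation":[0.6,-10.5,-8.4],"rot":[0,0,-16],"hand":1}
    - {"translation":[0.8,-14,-8.4],"rot":[0,0,-21],"hand":1}
    - {"translation":[1,-17.5,-8.4],"rot":[0,0,-26.8],"hand":1}
    - {"translation":[1.1,-20.7,-8.4],"rot":[0,0,-26.8],"hand":1}

```text
t: 12.92
eef_pos: [0.6355, -0.1553, 0.129]
ee_rot: [3.141, 0.0, -1.398]
force: [0.3, 0.4, 0.1]
width: 0.0458
gripper_force: 15.0
```

move_arm:
  rows:
    - {"translation":[0,0,0],"rot":[0,0,0],"hand":1}
    - {"translation":[0,0,0],"rot":[0,0,0],"hand":1}
    - {"translation":[0,0,0],"rot":[0,0,0],"hand":1}
    - {"translation":[0,0,0],"rot":[0,0,0],"hand":1}
    - {"translation":[0,0,0],"rot":[0,0,0],"hand":1}

```text
t: 13.33
eef_pos: [0.6334, -0.154, 0.1299]
ee_rot: [3.141, 0.0, -1.404]
force: [-0.7, 0.0, -0.9]
width: 0.0463
gripper_force: 15.0
```

```bash
python3 go.py .635 -.1545 .0587 -80.4
```

```text
[ 0.07 -0.15  7.12] [ 0.  0. -0.]
13.33 [ 0.6334 -0.154   0.1299] [ 1.7999e+02  1.0000e-02 -8.0430e+01] 0.04625010653097788 14.999045580625534 [-0.662953    0.00714467 -0.90533307]
```

move_arm:
  rows:
    - {"translation":[0,-0.1,3],"rot":[0,0,0],"hand":1}
    - {"translation":[0,-0.1,5],"rot":[0,0,0],"hand":1}
    - {"translation":[0,-0.1,6.2],"rot":[0,0,0],"hand":1}
    - {"translation":[0,-0.1,6.8],"rot":[0,0,0],"hand":1}
    - {"translation":[0,-0.1,7.1],"rot":[0,0,0],"hand":1}
    - {"translation":[0,-0.1,7.1],"rot":[0,0,0],"hand":1}
    - {"translation":[0,-0.1,7.1],"rot":[0,0,0],"hand":1}
    - {"translation":[0,-0.1,7.1],"rot":[0,0,0],"hand":1}

```text
t: 14.0
eef_pos: [0.636, -0.1542, 0.0599]
ee_rot: [-3.14, -0.0, -1.404]
force: [0.3, 0.3, -1.3]
width: 0.0462
gripper_force: 15.0
```

move_arm:
  rows:
    - {"translation":[0,0,0],"rot":[0,0,0],"hand":0}
    - {"translation":[0,0,0],"rot":[0,0,0],"hand":0}
    - {"translation":[0,0,0],"rot":[0,0,0],"hand":0}
    - {"translation":[0,0,0],"rot":[0,0,0],"hand":0}
    - {"translation":[0,0,-3],"rot":[0,0,0],"hand":0}
    - {"translation":[0,0,-7],"rot":[0,0,0],"hand":0}
    - {"translation":[0,0,-10],"rot":[0,0,0],"hand":0}

```text
t: 14.58
eef_pos: [0.6355, -0.1545, 0.1609]
ee_rot: [-3.141, -0.001, -1.404]
force: [0.6, 0.1, 0.8]
width: 0.0852
gripper_force: 0.0
```

```bash
python3 go.py .4684 -.2787 .15 -88
```

```text
[ 9.47 18.54  1.09] [-0.  -0.   7.6]
14.58 [ 0.6355 -0.1545  0.1609] [-1.7999e+02 -4.0000e-02 -8.0430e+01] 0.08519225519275894 0.0 [0.59525673 0.07048147 0.80143788]
```

move_arm:
  rows:
    - {"translation":[0.5,3.7,0],"rot":[0,0,2],"hand":0}
    - {"translation":[2,7.4,0],"rot":[0,0,4],"hand":0}
    - {"translation":[4,11,0],"rot":[0,0,6],"hand":0}
    - {"translation":[6.5,14.5,0],"rot":[0,0,7.6],"hand":0}
    - {"translation":[9.5,17,0.5],"rot":[0,0,7.6],"hand":0}
    - {"translation":[9.5,18.5,1],"rot":[0,0,7.6],"hand":0}
    - {"translation":[9.5,18.5,1],"rot":[0,0,7.6],"hand":0}
    - {"translation":[9.5,18.5,1],"rot":[0,0,7.6],"hand":0}

```text
t: 15.25
eef_pos: [0.4678, -0.2792, 0.1489]
ee_rot: [-3.141, -0.0, -1.538]
force: [0.3, -0.4, 1.2]
width: 0.0878
gripper_force: 0.0
```

```bash
python3 w.py 24 .4684 -.2787; python3 go.py .4684 -.2787 .019 -88
```

```text
24 5778 0.0245 [ 0.4686 -0.2785] 3.3999999999999773 0.081
[-0.02  0.05 13.01] [-0.  -0.  -0.1]
15.3 [ 0.4688 -0.2788  0.1491] [-1.7996e+02 -2.0000e-02 -8.8080e+01] 0.0873520426694495 0.0 [0.21922875 0.07914217 0.32159321]
```

move_arm:
  rows:
    - {"translation":[0,0,4],"rot":[0,0,-1.4],"hand":0}
    - {"translation":[0,0,8],"rot":[0,0,-1.4],"hand":0}
    - {"translation":[0,0,10.5],"rot":[0,0,-1.4],"hand":0}
    - {"translation":[0,0,12],"rot":[0,0,-1.4],"hand":0}
    - {"translation":[0,0,13],"rot":[0,0,-1.4],"hand":0}
    - {"translation":[0,0,13],"rot":[0,0,-1.4],"hand":0}
    - {"translation":[0,0,13],"rot":[0,0,-1.4],"hand":1}
    - {"translation":[0,0,13],"rot":[0,0,-1.4],"hand":1}

```text
t: 15.97
eef_pos: [0.4699, -0.2786, 0.0198]
ee_rot: [-3.14, -0.001, -1.511]
force: [-0.3, -0.2, 0.8]
width: 0.0792
gripper_force: 0.0
```

move_arm:
  rows:
    - {"translation":[0,0,0],"rot":[0,0,0],"hand":1}
    - {"translation":[0,0,0],"rot":[0,0,0],"hand":1}
    - {"translation":[0,0,0],"rot":[0,0,0],"hand":1}
    - {"translation":[0,0,0],"rot":[0,0,0],"hand":1}
    - {"translation":[0,0,0],"rot":[0,0,0],"hand":1}
    - {"translation":[0,0,0],"rot":[0,0,0],"hand":1}

```text
t: 16.47
eef_pos: [0.469, -0.2787, 0.0195]
ee_rot: [-3.14, -0.0, -1.512]
force: [-0.9, 2.6, 6.6]
width: 0.0573
gripper_force: 15.0
```

```bash
python3 go.py .45 .06 .13 -80.4 .594 .088 .13 -80.4
```

```text
[-33.92  -0.1  -11.07] [-0.1 -0.  -6.2]
[-35.87 -14.64 -11.05] [-0.1 -0.  -6.2]
16.47 [ 0.469  -0.2787  0.0195] [-1.7993e+02 -2.0000e-02 -8.6640e+01] 0.05729906040196036 15.003023743629456 [-0.88208502  2.63210319  6.57842767]
```

move_arm:
  rows:
    - {"translation":[0,0,-4],"rot":[0,0,0],"hand":1}
    - {"translation":[-1,0,-8],"rot":[0,0,0],"hand":1}
    - {"translation":[-4,0,-11],"rot":[0,0,-1],"hand":1}
    - {"translation":[-8,0,-11],"rot":[0,0,-2],"hand":1}
    - {"translation":[-12,0,-11],"rot":[0,0,-3],"hand":1}
    - {"translation":[-16,0,-11],"rot":[0,0,-4],"hand":1}
    - {"translation":[-20,0,-11],"rot":[0,0,-5],"hand":1}
    - {"translation":[-24,0,-11],"rot":[0,0,-6.2],"hand":1}

```text
t: 17.13
eef_pos: [0.4539, -0.0374, 0.129]
ee_rot: [-3.141, 0.0, -1.404]
force: [0.7, 1.2, -1.1]
width: 0.0581
gripper_force: 15.0
```

```bash
python3 go.py .594 .088 .13 -80.4
```

```text
[-10.04 -15.9   -0.09] [-0.  0. -0.]
17.13 [ 0.4539 -0.0374  0.129 ] [-1.7996e+02  2.0000e-02 -8.0440e+01] 0.058086710846102306 14.996260106563568 [ 0.74468     1.16388433 -1.09163386]
```

move_arm:
  rows:
    - {"translation":[-3,-2,0],"rot":[0,0,0],"hand":1}
    - {"translation":[-6,-4.5,0],"rot":[0,0,0],"hand":1}
    - {"translation":[-8.5,-7.5,0],"rot":[0,0,0],"hand":1}
    - {"translation":[-10,-11,0],"rot":[0,0,0],"hand":1}
    - {"translation":[-10,-13.5,0],"rot":[0,0,0],"hand":1}
    - {"translation":[-10,-15.9,2],"rot":[0,0,0],"hand":1}
    - {"translation":[-10,-15.9,5],"rot":[0,0,0],"hand":1}
    - {"translation":[-10,-15.9,7],"rot":[0,0,0],"hand":1}

```text
t: 17.8
eef_pos: [0.595, 0.0862, 0.0562]
ee_rot: [3.14, 0.0, -1.405]
force: [-0.6, -0.4, -1.1]
width: 0.0578
gripper_force: 15.0
```

move_arm:
  rows:
    - {"translation":[0,0,0],"rot":[0,0,0],"hand":1}
    - {"translation":[0,0,0],"rot":[0,0,0],"hand":1}
    - {"translation":[0,0,0],"rot":[0,0,0],"hand":1}
    - {"translation":[0,0,0],"rot":[0,0,0],"hand":1}
    - {"translation":[0,0,0],"rot":[0,0,0],"hand":1}

```text
t: 18.22
eef_pos: [0.5956, 0.0864, 0.0605]
ee_rot: [-3.139, 0.001, -1.404]
force: [0.3, 0.3, -1.0]
width: 0.0577
gripper_force: 15.0
```

```bash
python3 go.py .594 .088 .032 -80.4
```

```text
[-0.19  0.14  2.85] [-0.2  0.  -0. ]
18.22 [0.5956 0.0864 0.0605] [-1.7983e+02  4.0000e-02 -8.0440e+01] 0.057703857779015995 14.997984319925308 [ 0.32383669  0.30504416 -0.99456679]
```

move_arm:
  rows:
    - {"translation":[-0.1,0.1,1],"rot":[0,0,0],"hand":1}
    - {"translation":[-0.1,0.1,2],"rot":[0,0,0],"hand":1}
    - {"translation":[-0.1,0.1,2.5],"rot":[0,0,0],"hand":1}
    - {"translation":[-0.1,0.1,2.8],"rot":[0,0,0],"hand":1}
    - {"translation":[-0.1,0.1,2.8],"rot":[0,0,0],"hand":1}
    - {"translation":[-0.1,0.1,2.8],"rot":[0,0,0],"hand":1}
    - {"translation":[-0.1,0.1,2.8],"rot":[0,0,0],"hand":1}

```text
t: 18.8
eef_pos: [0.5928, 0.0865, 0.0303]
ee_rot: [3.14, -0.001, -1.404]
force: [-1.9, -0.4, 4.2]
width: 0.0576
gripper_force: 15.0
```

move_arm:
  rows:
    - {"translation":[0,0,0],"rot":[0,0,0],"hand":0}
    - {"translation":[0,0,0],"rot":[0,0,0],"hand":0}
    - {"translation":[0,0,0],"rot":[0,0,0],"hand":0}
    - {"translation":[0,0,0],"rot":[0,0,0],"hand":0}
    - {"translation":[0,0,-3],"rot":[0,0,0],"hand":0}
    - {"translation":[0,0,-7],"rot":[0,0,0],"hand":0}
    - {"translation":[0,0,-11],"rot":[0,0,0],"hand":0}
    - {"translation":[0,0,-15],"rot":[0,0,0],"hand":0}

```text
t: 19.47
eef_pos: [0.5933, 0.0866, 0.1822]
ee_rot: [3.141, -0.0, -1.404]
force: [0.6, 0.8, 0.7]
width: 0.0876
gripper_force: 0.0
```

move_arm:
  rows:
    - {"translation":[-4,0,-4],"rot":[0,0,0],"hand":0}
    - {"translation":[-8,0,-6],"rot":[0,0,0],"hand":0}
    - {"translation":[-12,0,-8],"rot":[0,0,0],"hand":0}
    - {"translation":[-16,0,-8],"rot":[0,0,0],"hand":0}
    - {"translation":[-20,2,-8],"rot":[0,0,0],"hand":0}
    - {"translation":[-23,4,-8],"rot":[0,0,0],"hand":0}
    - {"translation":[-23,4,-8],"rot":[0,0,0],"hand":0}
    - {"translation":[-23,4,-8],"rot":[0,0,0],"hand":0}

```text
t: 20.13
eef_pos: [0.5142, 0.3098, 0.2608]
ee_rot: [-3.141, 0.001, -1.4]
force: [-0.1, 0.1, -1.3]
width: 0.0881
gripper_force: 0.0
```

Run:
```python
from h import *
T={'63':(.635,-.1545),'50':(.6212,-.0735),'37':(.6076,.0074),'24':(.594,.088)}
for n in('scene','side'):
    p,P,r,t=cloud(n);cv2.imwrite(f'pics/{n}1.png',p[:,:,::-1])
    for k in H:
        h,d,w=H[k];c=T[k]
        x=P[np.isfinite(P).all(2)&(np.hypot(P[...,0]-c[0],P[...,1]-c[1])<.05)&(np.abs(P[...,2]-h-.012)<.004)]
        if len(x)>30:q=fitD(x[:,:2],d,w);print(k,n,len(x),x[:,2].mean().round(4),(q.x[:2]-c).round(4),np.degrees(q.x[2]).round(1)%360,round(q.fun,2))
    print(det('jar',n))
```

```text
63 scene 243 0.0762 [0.0002 0.0019] 9.300000000000011 0.23
50 scene 308 0.063 [0.0009 0.0008] 11.1 0.15
37 scene 397 0.0501 [-0.0012  0.0005] 9.1 0.15
24 scene 499 0.0373 [-0.001  -0.0015] 9.699999999999989 0.09
[(array([ 0.61  , -0.3882,  0.0017]), 0.79)]
63 side 388 0.0739 [-0.0014 -0.0014] 10.399999999999977 0.12
50 side 387 0.061 [-0.0023 -0.0013] 9.699999999999989 0.13
37 side 381 0.0477 [-0.0036 -0.0018] 10.0 0.18
24 side 391 0.0349 [-0.0034 -0.0046] 8.6 0.21
[(array([ 0.6099, -0.3877, -0.0014]), 0.64)]
```

View pics/side1.png

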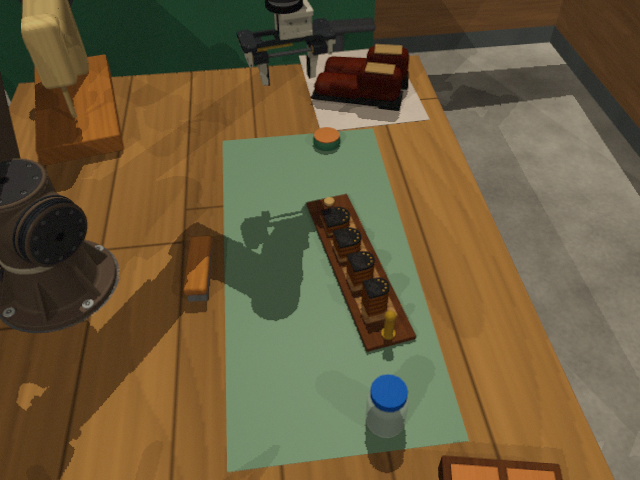

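The side view shows all four heels upright on their pads, tallest at (376,293) by the post and shortest at (335,215). All are within about 5 mm of pad centre, and the jar has not moved.

```bash
python3 -c "
from station import arm
print(arm.job_done())"
```

```text
the job is handed in; nothing more can be done
None
```

The four heels stand on the pads in descending height from the brass post, within about 6 mm of pad centre and 2° of parallel by camera; the jar was not moved, and the job was handed in at about 20 s (no verdict was returned).

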